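Put the block plane away in the tool case

TASK

Lift the tool case's lid by its orange handle all the way back until it rests open on its stop, then pick up the block plane and set it gently, flat on its sole, on the cork pad in the case's free bay. Leave the lid standing open, and leave the sanding block in the other bay and the mug, tape and glue bottle where they are.

Things in the scene. Friction and masses are not known exactly. Their poses are not given: they have to be found in the camera images.
- case: dark blue tool case with grey ribs, fixed, 140 mm deep (x) by 280 wide (y) by 70 high without lid; origin at the centre of its underside; x runs from the handle side to the hinge side, z up. Walls 5 mm, floor 6 mm. A 5 mm divider along x, 58 mm high, makes a left (+y) and a right (-y) bay, each 130 (x) by 132 mm (y) inside, centred at y = +68 and -68 mm
- lid (a joint): lid angle, rad: 0 closed, grows as it opens, 1.85 (106 degrees) on its stop, leaning back past upright. Plate 140 x 280 x 12 mm, about 0.35 kg, no latch, hinged along the case's far (+x) top rim. The hinge runs freely: let go short of upright the lid falls shut, past upright it sinks onto the stop and stays by its weight
- lid_handle (a point): middle of the lid's orange bar handle: round, 11 mm thick, 110 mm along the case's y (90 clear between its legs), 45 mm out in front of the lid's front edge, free below; closed it is 76.5 mm above the bench. It swings with the lid 185 mm from the hinge, up and over above the lid's edge, and can turn between the fingers
- lid_hinge (a point): middle of the hinge line, which runs along the case's y; 70.5 mm above the bench, 70 mm in +x from the case's centre
- plane: small block plane (wood tool): steel sole 100 mm (x) by 40 (y), 45 mm high, about 0.45 kg; brass wedge to -x, round wooden knob at the +x nose. Grip its two blue cheeks: flat, 40 mm apart outside, up to 26 mm high, from x = -44 to +40 mm. Origin at the centre of the sole's underside, z up. Starts on the bench, right of the case
- cork_pad: cork pad fixed on the floor of the free bay (left or right varies), 112 mm (x) by 118 mm (y) by 3 mm; origin at the centre of its underside, 6 mm above the bench; axes as the case's. The plane belongs on it; hidden while the lid is shut
- sanding_block: loose red sanding block 100 x 62 x 26 mm, long side along the case's x, lying in the other bay; origin at the centre of its underside; to be left there
- mug: orange mug 80 mm across, 95 mm high, standing on the bench to the right of the case, beyond the plane; origin under its centre; a bystander
- tape: roll of green tape 96 mm across, 25 mm high, lying flat on the bench at the near left of the case; origin under its centre; a bystander
- glue: white glue bottle 60 mm across, 160 mm high, on the bench to the left of the case; origin under its centre; a bystander
There are look-alikes about, which are no part of the job. There is more than one size of the plane; the one meant has the size given above.

How it is judged (in metres and radians):
On the way, in this order (a step that is already met when the one before it is completed fails the run):
1. the lid is open on its stop (within 4 degrees) while the plane still waits, outside the case (value of joint lid above 1.78 rad and horizontal distance between plane and cork_pad above 0.12 m), for 0.2 s.
2. the plane lies flat on the cork pad, let go, with the lid still open (value of joint lid above 1.78 rad and z of plane in the frame of cork_pad between -0.001 and 0.007 m and x of plane in the frame of cork_pad between -0.05 and 0.05 m and y of plane in the frame of cork_pad between -0.05 and 0.05 m and angle between plane's own z axis and vertical below 0.08 rad and linear speed of plane below 0.02 m/s and contact force between plane and the fingers below 0.1 N), for 0.2 s.
At the end, for the whole second after the job is handed in: Lid still and open on its stop (1.78 rad or more); plane let go, at rest on its sole on the cork pad (tilt under 0.08 rad, underside within 4 mm of the pad's top, any heading); sanding block, mug, tape and glue bottle within 30 mm of their starts, mug and bottle upright (all of step 2 and velocity of joint lid between -0.05 and 0.05 rad/s and distance of each of sanding_block, mug, tape, glue from where it was at the start of the episode below 0.03 m and angle between each of mug, glue's own z axis and vertical below 0.2 rad); the robot touches nothing.
It fails at once if the mug is moved by more than 30 mm (distance of mug from where it was at the start of the episode above 0.03 m).
It fails at once if the roll of tape is moved by more than 30 mm (distance of tape from where it was at the start of the episode above 0.03 m).
It fails at once if the glue bottle is moved by more than 30 mm (distance of glue from where it was at the start of the episode above 0.03 m).
It fails at once if the sanding block is moved by more than 30 mm (distance of sanding_block from where it was at the start of the episode above 0.03 m).
It fails at once if the plane is dropped: it moves faster than 0.6 m/s inside its bay (a fall of about 18 mm) (horizontal distance between plane and cork_pad below 0.06 m and z of plane in the frame of cork_pad below 0.06 m and linear speed of plane above 0.6 m/s).
It also fails if it takes over 67 s, if anything falls off the work surface, if the arm or the gripper's body presses on something with over 40 N, if the wrist force passes 120 N, or if a joint passes its speed limit or range.

ROBOT

A 6-joint arm with a two-finger parallel gripper is mounted at the origin on the work surface. World frame = base frame: x ahead of the robot, y to its left, z up, the work surface at z = 0. Lengths are in m, angles in degrees, forces in N, time in s.
With the tool pointing down it reaches from about 0.325 to 0.75 m from the base axis. Payload 7.6 kg.
Tool frame: the origin (TCP) lies at the very end of the fingers, on their centre line; the grasp point (between the pads) lies 19 mm behind it; x points along the fingers, y is the direction in which the jaws open and shut, and the axes are right-handed (so a half turn about x gives the same grasp; the last joint's range is limited). The gripper opens to 85 mm and grips with 20 to 120 N. Pads are 22 mm wide; open, the fingers measure 114 mm over their backs; the gripper's body (76 mm by 85 mm) begins 54 mm behind the grasp point. The pads swing forward as they close: fully open they stand 13 mm farther back than shut.
Start: joints at [63.81, 2.991, 80.254, -0, 96.75, -4.028], TCP at [0.198, 0.486, 0.231] pointing down, gripper open.
Joint ranges: [-166.34, 166.34], [-52.06, 124.39], [6.96, 135.62], [-60.46, 240.46], [14.63, 156.25], [-167.68, 167.68]. Speed limits (degrees/s): [147.25, 147.25, 172.46, 180, 180, 180].

INTERFACE

Orientations are given as a 3x3 rotation matrix whose columns are the frame's x, y, z axes.
In Python, from workcell import bot, fingers, kinematics, eyes gives the robot as it stands. Calls block until the motion is done:
- bot.movep(position, orientation): joint-space move of the TCP to a pose.
- bot.move_l(position, velocity=0.15, orientation=None, contact_N=None): straight line of the TCP; orientation=None keeps the orientation; velocity is the mean speed in m/s. With contact_N (N) it stops when the force on the tool has changed by that much, and returns True; else False.
- bot.move_joints(angles): joint-space move.
- fingers.let_go() and fingers.gripper_close(f_grip=None): open the fingers fully, or close them until they stop; f_grip is the grip in N (None keeps the last).
- bot.sleep(seconds).
- kinematics.inverse_kinematics(position, orientation): joint angles nearest the present ones, or None.
- eyes.camera(name): name is "scene" or "top" or "wrist"; returns a dict with "pixels" (420x560x3 uint8, blue, green, red), "K" (3x3 intrinsics, pixels), "pose" (4x4, takes a point from camera to world coordinates). Camera axes: x right, y down, z forward; pixel columns grow to the right and rows downward; lengths in m; the calibration is good to about 2 mm. A picture is of the moment at which its call begins. There is no depth.
A pose or a line that the arm cannot do raises bot.Unreachable and nothing moves.
- bot.close_job(): hands the job in, once; it reports no verdict.
Readings, each from a call of its own:
- bot.current_clock(): time.
- bot.current_qpos(): joint angles.
- bot.current_qd(): joint speeds.
- bot.current_tau(): joint torques, N m.
- bot.current_ee_pos(): TCP position.
- bot.current_ee_rot(): TCP orientation.
- bot.current_force(): force on the tool from outside, world axes, zero at the start.
- bot.current_moment(): the same for the moment, N m.
- bot.current_gripper_width(): finger opening in m.
Only numpy, scipy, OpenCV 4.12 (cv2) and the standard library are available. Lean on these libraries where they do the work, as an engineer would, in place of code of your own. Each camera call takes 0.05 s, during which the arm holds its last target.

## Working session

There is one attempt and no reset: what is moved stays moved. The work goes in short steps, each a Python script; the robot and the scene stay as the last script left them, time stands still between calls to the robot, and variables do not carry over. Pictures are saved under pics/ and viewed, and the job is handed in when it is done.

```bash
ls; mkdir -p pics
python3 - <<'E'
from workcell import bot, fingers, kinematics, eyes
import cv2,numpy as np
for n in ["scene","top","wrist"]:
    d=eyes.camera(n); cv2.imwrite(f"pics/{n}0.png",d["pixels"]); np.savez(f"pics/{n}0.npz",**d)
    print(n,d["K"].tolist(),d["pose"].round(4).tolist())
print(bot.current_clock(),bot.current_ee_rot())
E
```

```text
pics
scene [[464.01908798165726, 0.0, 279.84367121627815], [0.0, 464.01908798165726, 211.92509281251375], [0.0, 0.0, 1.0]] [[0.6584, 0.3968, -0.6395, 1.2487], [0.7524, -0.3664, 0.5473, -0.5436], [-0.0172, -0.8416, -0.5398, 0.6562], [0.0, 0.0, 0.0, 1.0]]
top [[508.2080027819954, 0.0, 282.290902531447], [0.0, 508.2080027819954, 203.29826170511646], [0.0, 0.0, 1.0]] [[0.01, -0.9959, 0.0895, 0.3972], [-0.9999, -0.0105, -0.0059, 0.048], [0.0068, -0.0894, -0.996, 1.3379], [0.0, 0.0, 0.0, 1.0]]
wrist [[353.723213837256, 0.0, 278.8264542562908], [0.0, 353.723213837256, 208.0228569553126], [0.0, 0.0, 1.0]] [[0.3771, 0.875, 0.3035, 0.119], [0.9262, -0.3556, -0.1255, 0.5172], [-0.0019, 0.3284, -0.9445, 0.3727], [0.0, 0.0, 0.0, 1.0]]
0.15 [[-4.96594656e-04  3.77208097e-01  9.26128396e-01]
 [-1.09874261e-03  9.26127745e-01 -3.77208421e-01]
 [-9.99999273e-01 -1.20489642e-03 -4.54554811e-05]]
```

View pics/scene0.png

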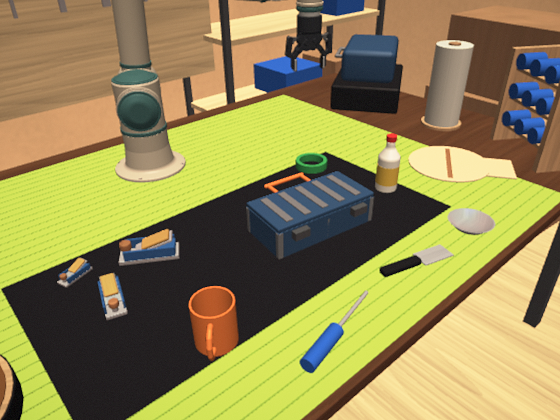

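View pics/top0.png

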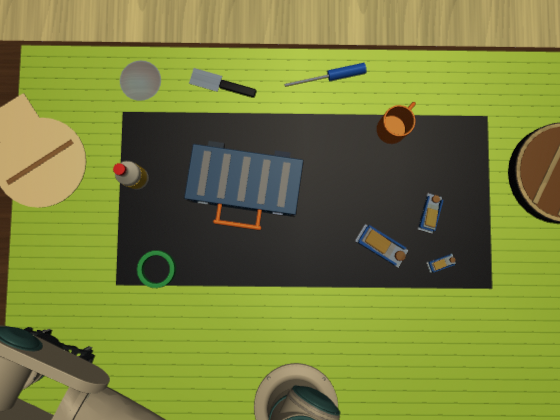

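View pics/wrist0.png

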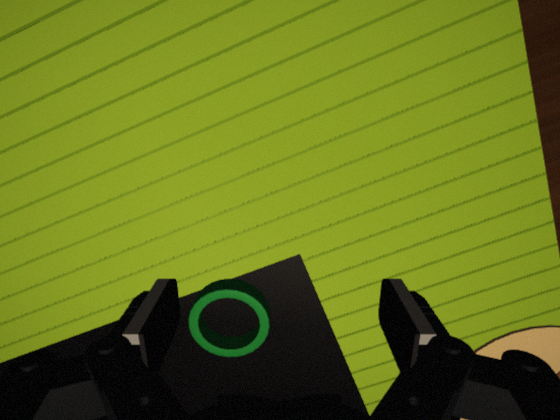

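The scene view shows the case with its orange handle at about (290,182) facing the robot. The top view shows the case at about (245,180), the mug at (396,122), the tape at (156,269) and the glue at (132,175). There are three planes, at (383,246), (431,213) and (441,263). I'll measure their sizes next.

```bash
cat > h.py <<'E'
import numpy as np,cv2
def ray(d,u,v):
    K=d["K"];T=d["pose"]
    r=T[:3,:3]@np.linalg.inv(K)@np.array([u,v,1.]);return T[:3,3],r/np.linalg.norm(r)
def atz(d,u,v,z):
    o,r=ray(d,u,v);return o+r*(z-o[2])/r[2]
def proj(d,p):
    T=d["pose"];q=T[:3,:3].T@(np.asarray(p,float)-T[:3,3]);q=d["K"]@q;return q[:2]/q[2]
def tri(*obs):
    A=np.zeros((3,3));b=np.zeros(3)
    for d,u,v in obs:
        o,r=ray(d,u,v);P=np.eye(3)-np.outer(r,r);A+=P;b+=P@o
    p=np.linalg.solve(A,b)
    return p,[float(np.linalg.norm(proj(d,p)-[u,v])) for d,u,v in obs]
def load(n): 
    z=np.load(f"pics/{n}.npz");return {k:z[k] for k in z.files}
def snap(n,name):
    from workcell import eyes
    d=eyes.camera(n);cv2.imwrite(f"pics/{name}.png",d["pixels"]);np.savez(f"pics/{name}.npz",**d);return d
E
python3 - <<'E'
from h import *
t=load("top0");s=load("scene0")
a=t["pixels"][140:240,170:320];b=t["pixels"][180:280,340:490]
cv2.imwrite("pics/topz.png",np.vstack([cv2.resize(x,None,fx=4.4,fy=2.9,interpolation=2) if 0 else cv2.resize(x,(0,0),fx=3,fy=3,interpolation=2) for x in (a,b)]))
a=s["pixels"][155:255,230:380];b=s["pixels"][220:320,50:200]
cv2.imwrite("pics/scz.png",np.vstack([cv2.resize(x,(0,0),fx=3,fy=3,interpolation=2) for x in (a,b)]))
E
```

```text
(no output)
```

View pics/topz.png

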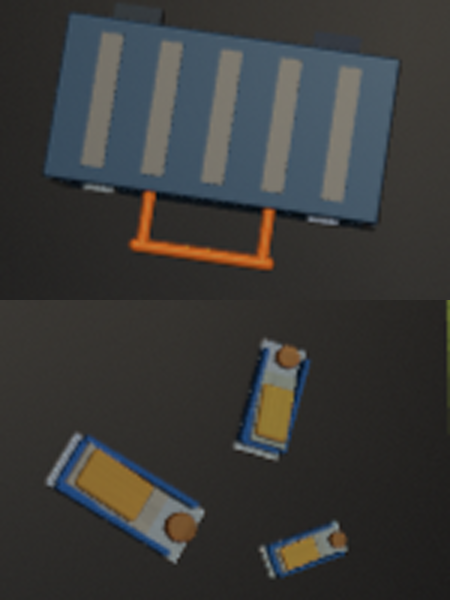

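View pics/scz.png

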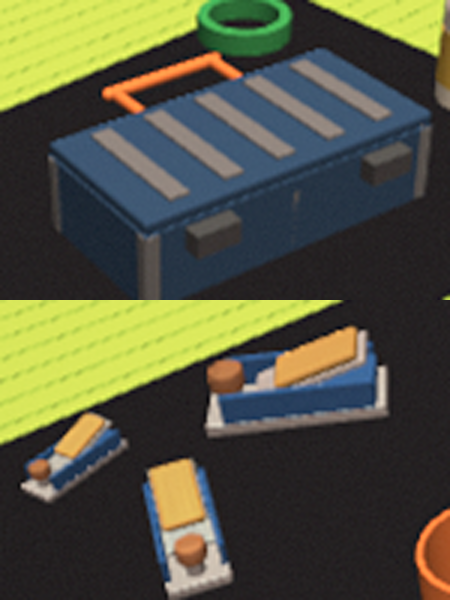

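Run:
```python
from h import *
np.set_printoptions(precision=4,suppress=True)
t=load("top0");s=load("scene0")
T=lambda x,y:(t,x/3+170,y/3+140)
T2=lambda x,y:(t,x/3+340,(y-300)/3+180)
S=lambda x,y:(s,x/3+230,y/3+155)
S2=lambda x,y:(s,x/3+50,(y-300)/3+220)
for n,a,b in [("hL",T(134,244),S(216,60)),("hR",T(271,264),S(108,93)),("farL",T(70,13),S(432,118)),("farR",T(399,60),S(150,228)),("nearL",T(45,177),S(318,50)),("nearR",T(377,222),S(50,150)),
 ("planeBL",T2(235,447),S2(147,475)),("nose knob mid",T2(289,356),S2(190,545)),("bigknob",T2(181,528),S2(226,370)),("smallknob",T2(340,540),S2(38,466))]:
    p,e=tri(a,b);print(n,p,np.round(e,1))
print("sole corners at z=.003")
P=[atz(*T2(*c),.004) for c in [(262,341),(307,350),(278,458),(235,447)]]
for p in P:print(p)
print([np.linalg.norm(P[i]-P[(i+1)%4]) for i in range(4)],sum(P)/4)
for c in [[(80,434),(203,512),(173,562),(47,485)],[(333,522),(347,548),(273,577),(261,547)]]:
    P=[atz(*T2(*k),.004) for k in c]; print([np.linalg.norm(P[i]-P[(i+1)%4]) for i in range(4)],sum(P)/4)
for n,uv,z in [("mug",(392,127),0.05),("tape",(156,269),.025),("glue",(119,169),.16),("glueb",(140,180),.02)]: print(n,atz(t,*uv,z))
```

```text
hL [0.4639 0.208  0.0749] [0.1 0.1]
hR [0.449  0.0951 0.0788] [0.4 0.4]
farL [0.6575 0.2661 0.0759] [0.1 0.1]
farR [ 0.621  -0.0091  0.0782] [0.6 0.7]
nearL [0.5179 0.2818 0.0793] [0.4 0.3]
nearR [0.4843 0.007  0.0756] [0. 0.]
planeBL [ 0.4451 -0.3318  0.0203] [7.6 9.8]
nose knob mid [ 0.531  -0.3584  0.0308] [0.1 0.1]
bigknob [ 0.3826 -0.2608  0.041 ] [0.1 0.2]
smallknob [ 0.3735 -0.4019  0.0228] [0.2 0.2]
sole corners at z=.003
[ 0.5467 -0.3433  0.004 ]
[ 0.5392 -0.3829  0.004 ]
[ 0.4438 -0.3557  0.004 ]
[ 0.4531 -0.3181  0.004 ]
[np.float64(0.040326183679035156), np.float64(0.09915558331972932), np.float64(0.03870515050057373), np.float64(0.09698681321572396)] [ 0.4957 -0.35    0.004 ]
[np.float64(0.12633032064740662), np.float64(0.051087657787898436), np.float64(0.12771338460629017), np.float64(0.05345052674776158)] [ 0.4075 -0.2218  0.004 ]
[np.float64(0.025332839516312926), np.float64(0.06990330826921347), np.float64(0.027711021714152118), np.float64(0.06709552322618521)] [ 0.3653 -0.3767  0.004 ]
mug [ 0.7138 -0.241   0.05  ]
tape [0.343  0.3618 0.025 ]
glue [0.5795 0.4233 0.16  ]
glueb [0.5728 0.4121 0.02  ]
```

The middle plane, the one near the mug, measures 99 x 40 mm, so it's the target. Its centre is (0.496, -0.350) with the nose heading about -15.5°. The case, handle and heights agree with the text to about 2 mm. Next I'll plan the lid arc.

```bash
cat > plan.py <<'E'
import numpy as np
yaw=np.radians(-7.35); ex=np.array([np.cos(yaw),np.sin(yaw),0]); ey=np.array([-np.sin(yaw),np.cos(yaw),0]); ez=np.array([0,0,1.])
C=np.array([0.570,0.1366,0]); H=C+0.070*ex+np.array([0,0,.0705])
def bar(a):
    p=np.radians(a)+np.arctan2(.006,.185); r=np.hypot(.185,.006)
    return H+r*(-np.cos(p)*ex+np.sin(p)*ez)
def rot(t,s=1): # t: degrees below horizontal
    t=np.radians(t); x=np.cos(t)*ex-np.sin(t)*ez; y=s*(np.sin(t)*ex+np.cos(t)*ez)
    return np.column_stack([x,y,np.cross(x,y)])
def tilt(a): return 45+25*min(a,104)/104
def pose(a,s=1,back=0):
    R=rot(tilt(a),s); return bar(a)+(.019-back)*R[:,0],R
E
python3 - <<'E'
from workcell import bot,kinematics
from plan import *
np.set_printoptions(precision=1,suppress=True)
print(bar(0),H,bar(106))
for s in (1,-1):
    print(s,kinematics.inverse_kinematics(*pose(0,s,.1)))
    for a in range(0,110,13):
        print(a,kinematics.inverse_kinematics(*pose(a,s)))
    print(kinematics.inverse_kinematics(*pose(104,s,.1)))
E
```

```text
[0.5 0.2 0.1] [0.6 0.1 0.1] [0.7 0.1 0.2]
1 [ 34.5 -36.8 132.7 -36.   53.3  55.8]
0 [ 26.1 -16.2 128.2 -41.9  35.8  61.1]
13 [ 24.6 -19.8 124.2 -31.3  42.8  48.9]
26 [ 22.4 -19.8 118.2 -24.1  49.3  40.3]
39 [ 19.8 -17.  110.9 -18.9  55.1  33.7]
52 [ 17.2 -12.  102.6 -14.9  60.2  28.6]
65 [ 14.7  -5.7  93.7 -11.7  64.9  24.4]
78 [12.5  1.7 84.4 -9.2 69.3 21.2]
91 [10.6  9.6 74.9 -7.2 73.5 18.6]
104 [ 9.  18.  65.3 -5.7 77.5 16.6]
[10.  12.4 61.3 -5.8 87.1 16.6]
-1 [  34.5  -36.8  132.7  -36.    53.3 -124.2]
0 [  26.1  -16.2  128.2  -41.9   35.8 -118.9]
13 [  24.6  -19.8  124.2  -31.3   42.8 -131.1]
26 [  22.4  -19.8  118.2  -24.1   49.3 -139.7]
39 [  19.8  -17.   110.9  -18.9   55.1 -146.3]
52 [  17.2  -12.   102.6  -14.9   60.2 -151.4]
65 [  14.7   -5.7   93.7  -11.7   64.9 -155.6]
78 [  12.5    1.7   84.4   -9.2   69.3 -158.8]
91 [  10.6    9.6   74.9   -7.2   73.5 -161.4]
104 [   9.    18.    65.3   -5.7   77.5 -163.4]
[  10.    12.4   61.3   -5.8   87.1 -163.4]
```

```bash
sed -i 's/return 45+25/return 55+17/' plan.py
python3 - <<'E'
from workcell import bot,kinematics
from plan import *; from h import *
np.set_printoptions(precision=3,suppress=True)
for a in (0,20): print(kinematics.inverse_kinematics(*pose(a)))
bot.movep(*pose(0,1,.09))
print(bot.current_clock(),bot.current_ee_pos())
d=snap("wrist","w1"); snap("scene","s1")
print(proj(d,bar(0)),proj(d,bar(0)+.055*ey),proj(d,bar(0)-.055*ey))
E
```

```text
[ 22.994 -14.372 122.803 -25.027  43.232  44.404]
[ 20.992 -16.969 115.929 -18.008  53.864  35.496]
1.6333 [0.416 0.157 0.135]
[278.66  222.688] [278.747 137.143] [278.586 295.803]
```

View pics/w1.png

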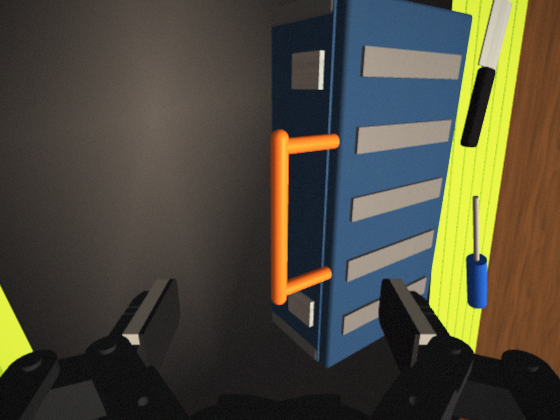

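View pics/s1.png

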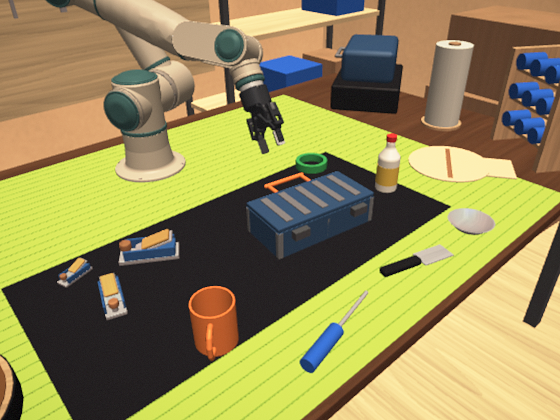

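In the wrist view the bar runs from (280,133) to (280,302). The predicted ends were (279,137) and (279,296), so the match is good. Closing on it now.

Run:
```python
from workcell import bot,fingers,kinematics
from plan import *; from h import *
np.set_printoptions(precision=3,suppress=True)
p,R=pose(0)
c=bot.move_l(p,.08,R,contact_N=8); print(c,bot.current_ee_pos(),p,bot.current_force())
if not c:
    fingers.gripper_close(25)
    print(bot.current_gripper_width(),bot.current_force(),bot.current_clock())
snap("wrist","w2")
```

```text
False [0.467 0.15  0.061] [0.467 0.15  0.061] [ 0.411 -0.115  0.299]
0.010160206742520085 [ 1.721 -0.838  0.784] 3.675
```

View pics/w2.png

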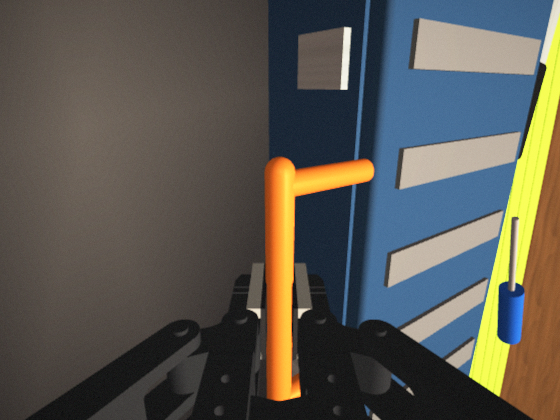

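The bar is held between the pads at about (280,290), with a finger width of 10.2 mm and small forces. Next I'll swing it up in steps while watching the force.

Run:
```python
from workcell import bot,fingers,kinematics
from plan import *; from h import *
np.set_printoptions(precision=2,suppress=True)
for a in range(8,57,8):
    bot.move_l(pose(a)[0],.09,pose(a)[1])
    f=bot.current_force(); print(a,f,bot.current_gripper_width(),bot.current_clock())
    if np.linalg.norm(f)>35: print("stop");break
snap("scene","s2")
```

```text
8 [ 4.81 -0.69 -2.36] 0.010237667414440235 4.1583
16 [-4.1   1.35 -0.14] 0.00965746956035018 4.5917
24 [-8.72  0.82  1.96] 0.009654510442710333 5.025
32 [-11.68   0.93   6.05] 0.009953630194781463 5.4583
40 [-10.67  -1.39   6.95] 0.01007868869247983 5.8917
48 [-8.77 -1.53  8.56] 0.00988117723282264 6.325
56 [-5.81 -2.22  6.63] 0.009950284450996924 6.7583
```

View pics/s2.png

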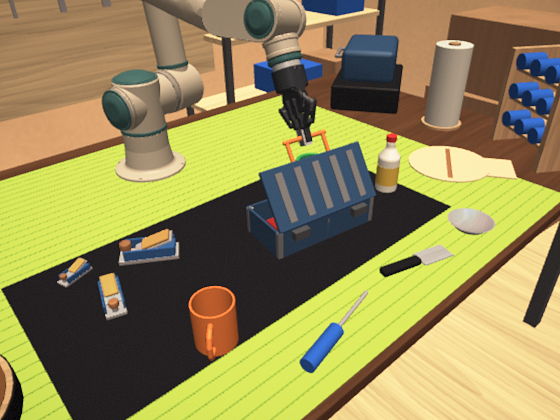

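The lid is at about 56° with the bar gripped and forces below 14 N. Something red shows in the right bay at (270,222). I'll carry on opening the lid.

Run:
```python
from workcell import bot,fingers,kinematics
from plan import *; from h import *
np.set_printoptions(precision=2,suppress=True)
for a in [64,72,80,88,96,101,104]:
    bot.move_l(pose(a)[0],.08,pose(a)[1])
    f=bot.current_force(); print(a,f,bot.current_gripper_width(),bot.current_clock())
    if np.linalg.norm(f)>35: print("stop");break
snap("scene","s3");snap("wrist","w3")
```

```text
64 [-3.35 -1.65  4.67] 0.009774341750952358 7.275
72 [-1.49 -2.68  3.2 ] 0.00976422231338164 7.7417
80 [-1.28 -3.65  2.38] 0.009871100933048282 8.2083
88 [-1.1  -4.58  0.37] 0.010271820569760297 8.675
96 [-0.51 -5.28  0.61] 0.009880671193435431 9.1417
101 [-0.25 -4.47  1.29] 0.010155871326822982 9.4917
104 [-1.22 -4.27  0.94] 0.010106392544129143 9.7583
```

View pics/s3.png

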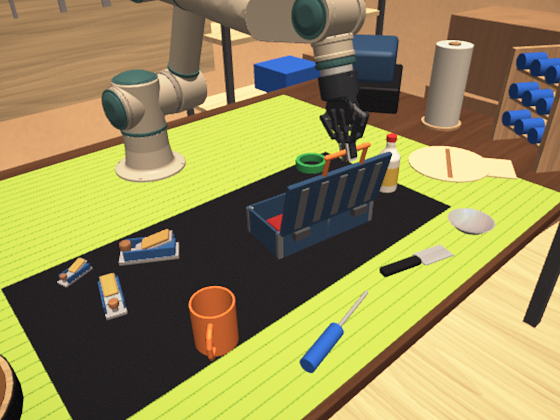

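View pics/w3.png

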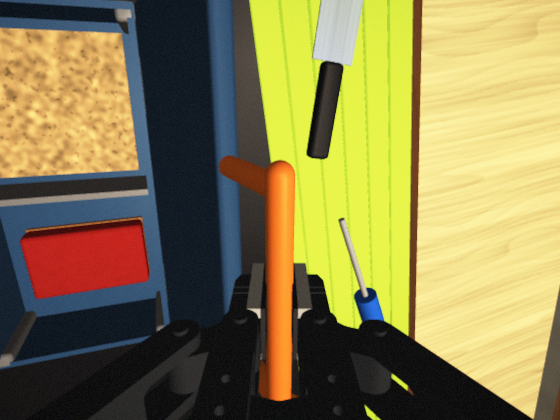

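The lid is at about 104°. The wrist view shows the cork pad in the left bay at (65,103) and the red block in the right bay at (85,258). Releasing at the stop and backing off.

Run:
```python
from workcell import bot,fingers,kinematics
from plan import *; from h import *
np.set_printoptions(precision=3,suppress=True)
p,R=pose(105.7)
print(bot.move_l(p,.03,R,contact_N=12),bot.current_force())
fingers.let_go(); print(bot.current_force())
p2=bot.current_ee_pos()
q=p2-.13*R[:,0]
print(bot.move_l(q,.12,R,contact_N=10)); print(bot.current_ee_pos(),bot.current_clock())
Rd=np.column_stack([-ez,ey,ex])
g=C-.05*ex+.068*ey+np.array([0,0,.30])
print(g,kinematics.inverse_kinematics(g,Rd))
bot.movep(g,Rd)
snap("top","t4");snap("scene","s4");snap("wrist","w4")
```

```text
False [-0.496 -5.784  1.108]
[ 0.182  0.335 -0.162]
False
[0.661 0.125 0.351] 12.1417
[0.529 0.21  0.3  ] [ 17.973  10.02   64.909  -0.    105.071 -64.677]
```

View pics/s4.png

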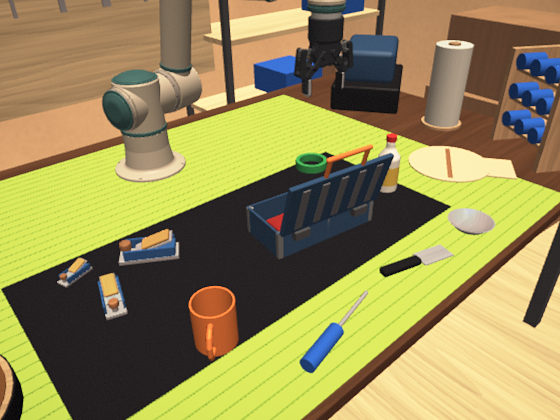

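View pics/w4.png

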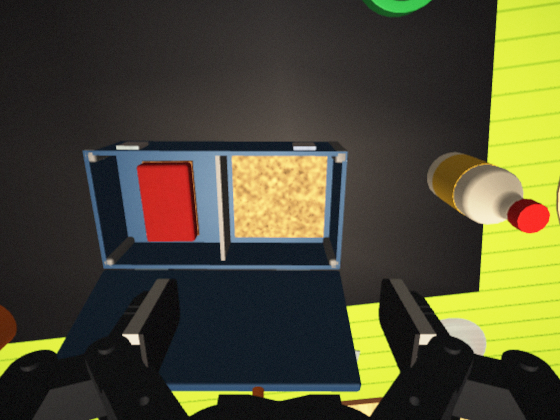

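View pics/t4.png

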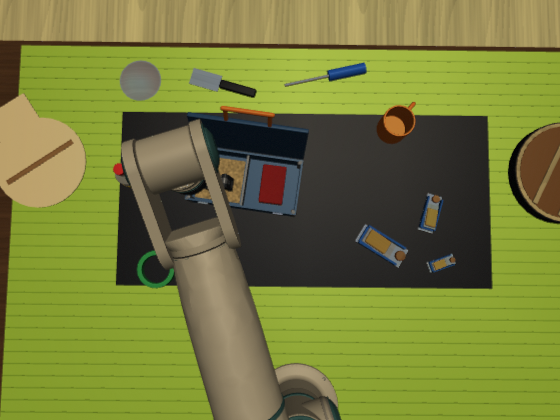

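The lid stands open with its handle at about (350,160) in the scene view. The cork is fully in view in the wrist picture, from (233,153) to (326,239). I'll check its position, then look at the plane from above.

Run:
```python
from workcell import bot,fingers,kinematics
from plan import *; from h import *
np.set_printoptions(precision=4,suppress=True)
w=load("w4");s=load("s4");t=load("t4")
P=[atz(w,*c,.009) for c in [(233,154),(326,154),(326,239),(233,239)]]
print(P,sum(P)/4,"expected",C+.068*ey)
# rim corners at z .07: near-right/near-left/far-left
for c in [(87,152),(345,152),(340,268),(104,268)]:
    q=atz(w,*c,.07)-C; print("rim",q@ex,q@ey)
# lid: handle ends
a,e=tri((t,222,109),(s,328,160)); b,e2=tri((t,273,117.5),(s,372,147))
print(a,e,b,e2, bar(106)-.055*ey,bar(106)+.055*ey)
for A in (100,104,106): print(A,proj(s,bar(A)-.055*ey),proj(s,bar(A)+.055*ey),proj(t,bar(A)-.055*ey),proj(t,bar(A)+.055*ey))
py=np.radians(-15.5);px=np.array([np.cos(py),np.sin(py),0]);pyv=np.array([-np.sin(py),np.cos(py),0])
Rp=np.column_stack([-ez,pyv,px])
g=np.array([.496,-.350,0])-0.0*px+ez*.17
bot.movep(np.array([.50,0,.30]),np.column_stack([-ez,[0,1,0],[1,0,0]]))
bot.movep(g,Rp);snap("wrist","w5");print(bot.current_clock(),bot.current_qpos())
bot.move_l(g-.04*px+ez*.05,.2,Rp);snap("wrist","w6")
```

```text
[array([0.517 , 0.1537, 0.009 ]), array([0.5318, 0.2672, 0.009 ]), array([0.6457, 0.2574, 0.009 ]), array([0.6297, 0.1341, 0.009 ])] [0.5811 0.2031 0.009 ] expected [0.5787 0.204  0.    ]
rim -0.0682688459967339 -0.13594113337141128
rim -0.06800695152170841 0.1364473001659242
rim 0.06974330921488571 0.13884897948026578
rim 0.06954177071726488 -0.14052158043381818
[0.6745 0.1423 0.2302] [21.008138061176712, 21.93074421950046] [0.7131 0.0933 0.2679] [21.162949039301097, 23.76839462041] [0.6887 0.0658 0.2467] [0.7028 0.1749 0.2467]
100 [323.2498 154.9648] [364.5099 141.5461] [270.8409 122.9779] [220.8193 116.0593]
104 [327.1535 158.6364] [368.5146 144.9257] [271.6658 117.7455] [221.833 110.856]
106 [329.0931 160.6271] [370.4957 146.764 ] [272.0722 115.2225] [222.3475 108.3494]
15.8667 [ -38.5625   17.5745   70.7317    0.015    91.6138 -113.1801]
```

View pics/w5.png

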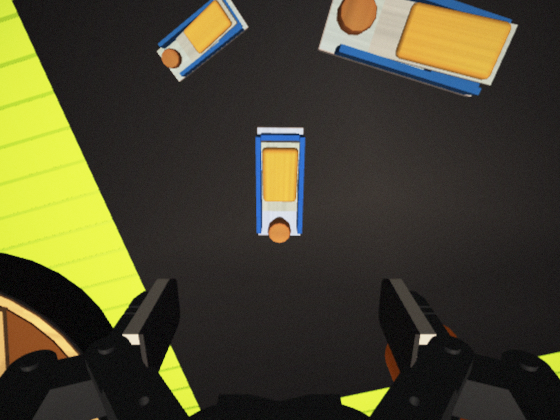

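View pics/w6.png

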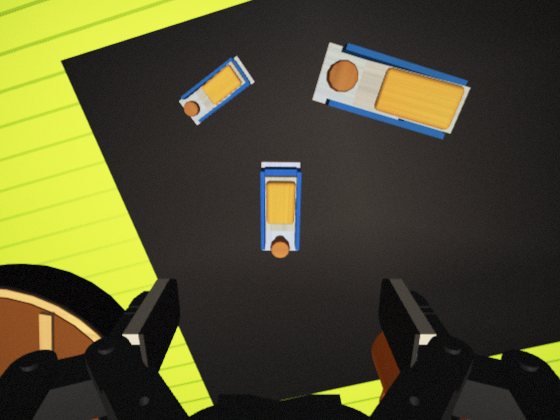

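The lid handle projects as 106° in both views, though my first triangulation had the ends swapped. Both wrist pictures show the target plane upright in the frame. In w5 the sole runs from (257,128) to (302,235) and the knob is at (279,231). In w6 the sole starts at (262,163).

Run:
```python
from h import *
np.set_printoptions(precision=4,suppress=True)
a,b,t,s=[load(x) for x in("w5","w6","top0","scene0")]
cv2.imwrite("pics/wz.png",np.hstack([cv2.resize(a["pixels"][120:245,240:320],(0,0),fx=4.4,fy=4.4,interpolation=2),cv2.resize(b["pixels"][145:270,240:320],(0,0),fx=4.4,fy=4.4,interpolation=2)]))
print(tri((a,279,231),(b,280,248)),tri((a,279,231),(b,280,248),(t,340+289/3,180+56/3),(s,50+190/3,220+245/3)))
for z in (0.003,):
  P=[atz(a,*c,z) for c in [(257,128),(303,128),(302,235),(258,235)]];print(P,sum(P)/4)
  print([np.linalg.norm(P[i]-P[(i+1)%4]) for i in range(4)])
  P=[atz(b,*c,z) for c in [(262,163),(300,163),(299,250),(262,250)]];print(sum(P)/4)
```

```text
(array([ 0.5305, -0.3592,  0.0289]), [0.1186678853950028, 0.09932333351312082]) (array([ 0.5304, -0.3588,  0.03  ]), [0.6589024005198617, 0.41812828600767354, 0.24505620450592108, 0.39509739893699675])
[array([ 0.4435, -0.355 ,  0.003 ]), array([ 0.454 , -0.3169,  0.003 ]), array([ 0.5509, -0.3422,  0.003 ]), array([ 0.5397, -0.3826,  0.003 ])] [ 0.497  -0.3492  0.003 ]
[np.float64(0.03954948510117154), np.float64(0.10010972769439269), np.float64(0.041934291485849026), np.float64(0.10011717078197432)]
[ 0.4974 -0.3491  0.003 ]
```

View pics/wz.png

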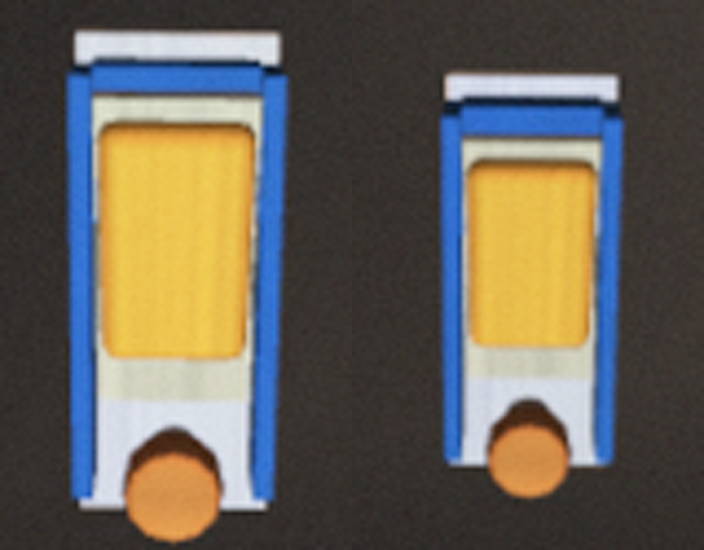

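Run:
```python
from workcell import bot,fingers
from h import *
np.set_printoptions(precision=3,suppress=True)
py=np.radians(-15.3);px=np.array([np.cos(py),np.sin(py),0]);pyv=np.array([-np.sin(py),np.cos(py),0]);ez=np.array([0,0,1.])
Rp=np.column_stack([-ez,pyv,px])
g=np.array([.497,-.3493,0])-.002*px
bot.move_l(g+.10*ez,.2,Rp)
c=bot.move_l(g+.005*ez,.08,Rp,contact_N=8);print(c,bot.current_ee_pos())
if not c:
    fingers.gripper_close(70);print(bot.current_gripper_width(),bot.current_force())
    bot.move_l(g+.025*ez,.05,Rp);print(bot.current_gripper_width(),bot.current_force(),bot.current_moment())
    bot.move_l(g+.16*ez,.15,Rp);print(bot.current_gripper_width(),bot.current_clock())
    snap("wrist","w7");snap("scene","s7")
```

```text
False [ 0.495 -0.349  0.006]
0.03836649933142979 [-0.868 -0.677  2.599]
0.038761158759862746 [ 0.312  0.987 -4.466] [-0.045 -0.031  0.004]
0.038799719075445306 20.5917
```

View pics/w7.png

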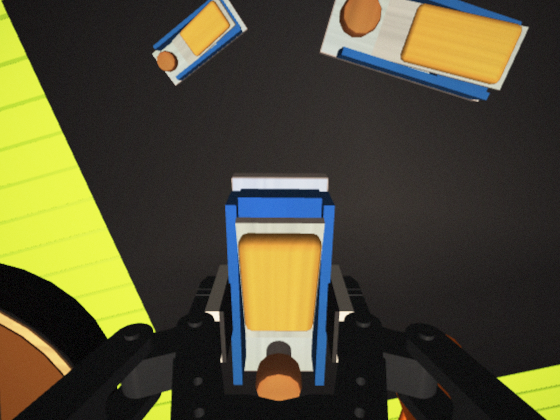

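View pics/s7.png

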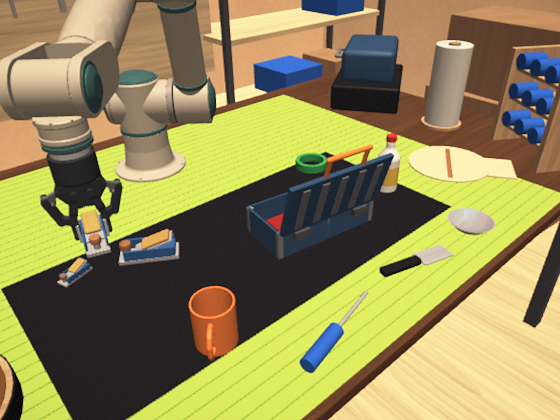

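The plane is held, about 4.5 N, width 38.8 mm and level. Carrying it to the left bay.

Run:
```python
from workcell import bot,fingers
from plan import *; from h import *
np.set_printoptions(precision=4,suppress=True)
Rd=np.column_stack([-ez,ey,ex])
P=C+.068*ey
bot.move_l([.50,-.15,.22],.2,Rd)
bot.move_l(P*[1,1,0]+.22*ez,.2,Rd)
bot.move_l(P+.09*ez,.1,Rd)
print(bot.current_ee_pos(),bot.current_gripper_width(),bot.current_clock())
snap("wrist","w8");snap("scene","s8")
```

```text
[0.5792 0.2042 0.0909] 0.03844298614152503 25.3
```

View pics/w8.png

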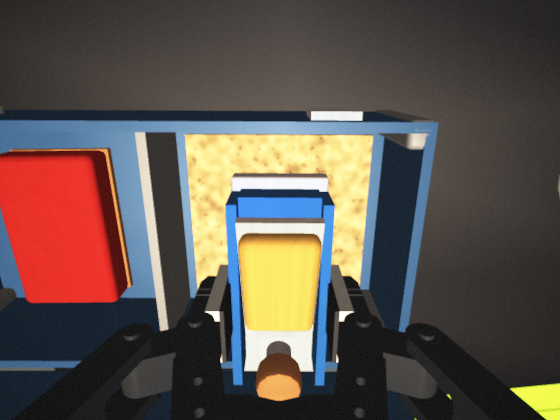

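View pics/s8.png

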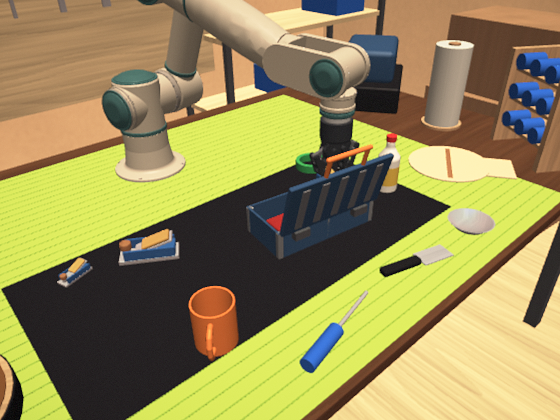

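The cork spans columns 187 to 372 and the plane is centred at column 280, so it's lined up with the bay. Lowering until it touches.

Run:
```python
from workcell import bot,fingers
from plan import *; from h import *
np.set_printoptions(precision=4,suppress=True)
Rd=np.column_stack([-ez,ey,ex]); P=C+.068*ey
print(bot.move_l(P+.025*ez,.08,Rd,contact_N=10),bot.current_ee_pos(),bot.current_force())
print(bot.move_l(P+.0115*ez,.02,Rd,contact_N=4),bot.current_ee_pos(),bot.current_force(),bot.current_clock())
```

```text
False [0.5792 0.2042 0.0257] [-0.1181  1.1509 -3.9704]
True [0.5788 0.204  0.0146] [0.8185 0.718  4.8153] 26.8917
```

It touched at TCP z = 14.6 mm, against 15 mm expected. Releasing and backing straight up.

Run:
```python
from workcell import bot,fingers
from plan import *; from h import *
np.set_printoptions(precision=4,suppress=True)
Rd=np.column_stack([-ez,ey,ex]); P=C+.068*ey
fingers.let_go(); print(bot.current_gripper_width(),bot.current_force())
print(bot.move_l(P+.10*ez,.05,Rd,contact_N=8),bot.current_ee_pos(),bot.current_force())
bot.move_l(P-.06*ex+.28*ez,.2,Rd)
snap("wrist","w9");snap("scene","s9")
bot.movep([.36,.0,.35],np.column_stack([-ez,[0,1,0],[1,0,0]]))
snap("top","t9");print(bot.current_clock())
```

```text
0.08508380762908416 [-0.4609 -3.493   1.5373]
False [0.5785 0.204  0.0996] [ 0.5445 -0.2326 -0.0484]
31.625
```

View pics/w9.png

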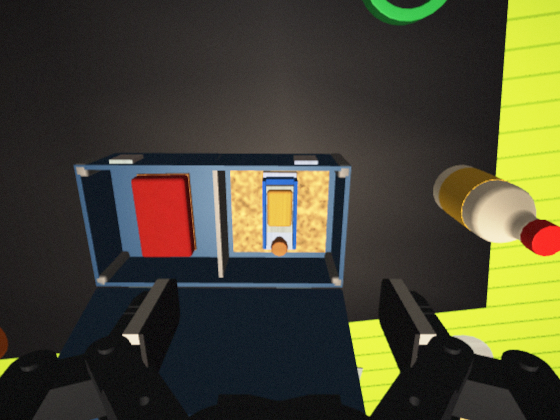

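View pics/t9.png

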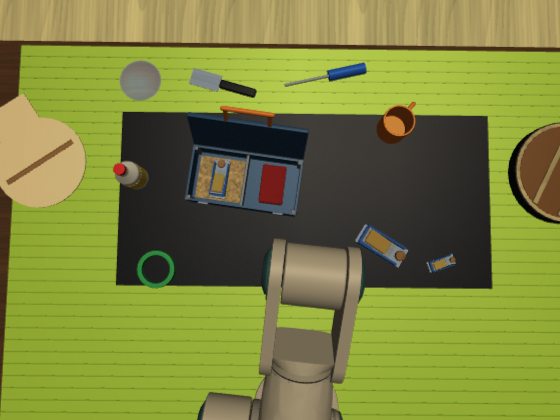

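View pics/s9.png

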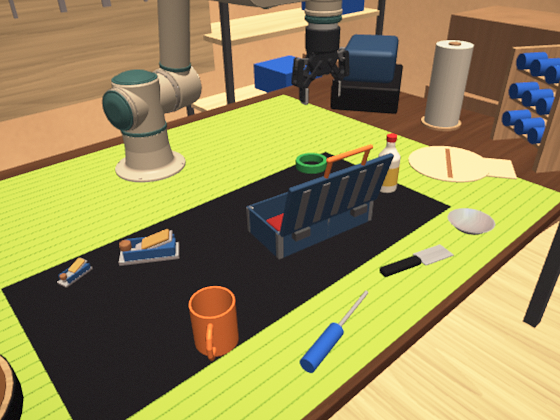

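The plane lies squarely on the cork, at (280,212) in the wrist view and (219,177) in the top view. The lid handle is still at (350,160). Mug, tape and glue are at their starting pixels, and the red block hasn't visibly moved. Handing in.

Run:
```python
from workcell import bot
bot.sleep(0.3); bot.close_job(); print(bot.current_clock())
```

```text
the job is handed in; nothing more can be done
the job is handed in; nothing more can be done
```

The job is handed in, about 32 s into the 67 s allowed. No verdict is reported, so the results below come from my own last checks.

**Lid:** I swung it open by its orange handle and released it at the stop, with about 14 N of force at most. Afterwards the handle lined up with a lid angle of about 106° in both the scene and top views, within 2 pixels. It looked the same in the final pictures.

**Plane:** I took the 100 x 40 mm one of the three, measured at 99–100 x 39–42 mm. I lowered it onto the cork pad in the left bay until it touched, at a tool height of 14.6 mm against 15 mm expected. After release, the wrist and top views show it lying squarely on the pad. I judged flatness from those pictures and the touch height, and did not measure its tilt directly.

**Everything else:** The mug, tape and glue bottle look unmoved in the top view, and the sanding block still lies in the right bay. The gripper was open and clear of everything at hand-in.

**Disagreements:**
- My first triangulation of the open handle had its two ends swapped, so I used the projection check above instead.
- An early triangulation of one corner of the plane was off by 8–10 pixels, and I discarded it.
- The pad centre seen by the wrist camera was 2.5 mm from the position worked out from the case, and I used the case-based one.

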